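Change the bulk spool at the line winder by sliding

TASK

Slide the small empty spool off the winder's feed mark to the return mark in front of the crate, and then slide the large full spool onto the winder's feed mark. Both spools stay upright on the bench all the way, not lifted more than 8 mm, and the loose things standing about are left where they are, to within 15 mm.

Things in the scene. Friction and masses are not known exactly. Their poses are not given: they have to be found in the camera images.
- full_spool: Large full line spool standing on end: black flanges 120 mm in diameter, 5 mm thick, pale line wound out to 108 mm, 70 mm high, 0.4 to 0.8 kg. An open vertical bore 56 mm wide runs right through it; closed fingers fit in to drag it. Its origin is the centre of its underside, z up along the bore axis; round, so yaw does not matter.
- empty_spool: Smaller empty line spool standing on end: black flanges 92 mm in diameter, 5 mm thick, bare grey core 66 mm, 60 mm high, 0.1 to 0.2 kg. The same open vertical bore, 56 mm wide. Its origin is the centre of its underside, z up along the bore axis; round, so yaw does not matter.
- winder: Line winder with the feed mark: fixed; origin = centre of its flat round bench mark (a white-rimmed disc, 136 mm across). The mark is open towards -x; two steel side guides, 8 mm thick, 30 mm high, run from x=+35 to +85 mm at y=+-86 mm; behind is a grey motor box 130 (x) by 180 (y) by 121 mm high, front face at x=+85 mm, with a spindle on top (180 mm high).
- crate: Crate with the return mark: fixed; origin = centre of its flat round bench mark (a white-rimmed disc, 136 mm across). The mark is open towards -x; two steel side guides, 8 mm thick, 30 mm high, run from x=+35 to +85 mm at y=+-86 mm; behind is an open grey plastic crate 130 (x) by 180 (y) by 110 mm high, front face at x=+80 mm.
- tin: Bystander: round metal tin of sinkers, 82 mm in diameter, 58 mm high; origin at the centre of its underside. Heavy for its size.
- reel: Bystander: dark fishing reel lying on its side, all within 62 mm of its origin on the bench, 67 mm high.
- mug: Bystander: white mug, 76 mm in diameter, 85 mm high, handle on its +y side (reaching to about 75 mm from the axis); origin at the centre of its underside.
- small_spool: Bystander: small solid line spool, 64 mm in diameter, 42 mm high, no bore; origin at the centre of its underside.
- carton: Bystander: cardboard carton 100 mm (x) by 130 mm (y) by 80 mm high; origin at the centre of its underside.
- jar: Bystander: jar, 64 mm in diameter, 80 mm high; origin at the centre of its underside.
- driver: Bystander: screwdriver lying along its x axis, about 200 mm long and 26 mm thick, origin at its middle on the bench.

How it is judged (in metres and radians):
On the way, in this order (a step that is already met when the one before it is completed fails the run):
1. The empty spool stands centred on the return mark, within 12 mm, and at rest (horizontal distance between empty_spool and crate below 0.012 m and linear speed of empty_spool below 0.02 m/s), for 0.2 s.
2. After that, the full spool stands centred on the winder's feed mark, within 12 mm, and at rest (horizontal distance between full_spool and winder below 0.012 m and linear speed of full_spool below 0.02 m/s), for 0.2 s.
At the end, for the whole second after the job is handed in: The empty spool stands upright on the return mark and the full spool upright on the winder's feed mark, each centred within 12 mm, at rest and released, the robot touching nothing (all of step 1 and all of step 2 and angle between each of empty_spool, full_spool's own z axis and vertical below 0.05 rad and contact force between each of the arm, the fingers and empty_spool below 0.1 N and contact force between each of the arm, the fingers and full_spool below 0.1 N).
It fails at once if The empty spool is lifted more than 8 mm off the bench or tipped more than 9 degrees (height (world z) of empty_spool above 0.008 m or angle between empty_spool's own z axis and vertical above 0.157 rad).
It fails at once if The full spool is lifted more than 8 mm off the bench or tipped more than 9 degrees (height (world z) of full_spool above 0.008 m or angle between full_spool's own z axis and vertical above 0.157 rad).
It fails at once if A bystander (tin, reel, mug, small spool, carton, jar or screwdriver) is moved more than 15 mm (distance of any of tin, reel, mug, small_spool, carton, jar, driver from where it was at the start of the episode above 0.015 m).
It also fails if it takes over 70 s, if anything falls off the work surface, if the arm or the gripper's body presses on something with over 40 N, if the wrist force passes 120 N, or if a joint passes its speed limit or range.

ROBOT

A 6-joint arm with a two-finger parallel gripper is mounted at the origin on the work surface. World frame = base frame: x ahead of the robot, y to its left, z up, the work surface at z = 0. Lengths are in mm, angles in rad, forces in N, time in s.
With the tool pointing down it reaches from about 325 to 900 mm from the base axis. Payload 6.1 kg.
Tool frame: the origin (TCP) lies at the very end of the fingers, on their centre line; the grasp point (between the pads) lies 19 mm behind it; z points along the fingers, y is the line along which they close (so a half turn about z gives the same grasp; the last joint's range is limited). The gripper opens to 87 mm and grips with 3 to 60 N. Pads are 19 mm wide; open, the fingers measure 117 mm over their backs; the gripper's body (75 mm by 190 mm) begins 51 mm behind the grasp point.
Start: joints at [-1.253, 0.22, 1.526, -0, 1.395, -0.126], TCP at [268.351, -564.449, 196.538] pointing down, gripper open.
Joint ranges: [-2.98, 2.98], [-0.91, 2.08], [0.09, 2.57], [-1.24, 4.39], [0.2, 2.65], [-2.68, 2.68]. Speed limits (rad/s): [2.57, 2.57, 3.01, 3.14, 3.14, 3.14].

INTERFACE

Orientations are given as a 3x3 rotation matrix whose columns are the frame's x, y, z axes.
In Python, from plant import manip gives the robot as it stands.
- The arm moves only by the tool move_arm, never from a script. Its arguments are lists of equal length, an entry for each row: "fingers": the closure, from 0 (fully open) to 1 (shut); "xyz": the shift along the tool's x, y, z in m, a list of three; "delta_rot": the turn, a rotation vector about the tool's x, y, z in units of 6 degrees (1.0 is 6 degrees), a list of three. A call has 1 to 20 rows; each row is the pose to reach, as a shift and turn from the pose commanded when the call began, along the tool's axes at that moment; what a row does not reach only later rows make up. A row lasts 1/8 s, in which the tool goes at most 62.5 mm and 10.7 degrees, less where a joint would pass 70% of its speed; a pose out of reach is approached as far as the arm can. A call with a gripper value outside its range is refused whole. The fingers move at their own pace and stop on an object; "squeeze" is the grip in N (left out, the last holds). Time passes only in rows, so rows that repeat a pose let the fingers close. It gives the time, the measured TCP pose, the force, the opening and the grip force at its end, in the units of the state.
- manip.read_state(): the state, without advancing time (a new reading comes with each control period).
- manip.capture(name): name is "scene" or "top" or "wrist"; returns the picture (384x512x3 uint8, red, green, blue); there is no depth.
- manip.calibration(name): a dict with "fovy" (degrees; the focal length in pixels is half the picture's height over the tangent of half this angle, whatever the lens; pixels are square), "cx", "cy" (the principal point, pixels), "pose" (4x4, takes a point from camera to world coordinates). Camera axes: x right, y down, z forward; pixel columns grow to the right and rows downward; lengths in mm; the calibration is good to about 2 mm. A picture is of the moment at which its call begins: read the wrist's pose just before it. calibration takes no time and is no camera call; for the wrist camera it gives the pose at the moment of the call.
- manip.finish_job(): hands the job in; it is judged then, once.
The state is a dict: "time_s": time; "joints": joint angles; "joint_velocities": joint speeds; "effort": joint torques, N m; "eef_pos": TCP position; "orientation": TCP orientation; "ft_force": force on the tool from outside, world axes, zero at the start; "torque": the same for the moment, N m; "gripper_width": finger opening in mm; "grasp_force": force on a finger pad.
Only numpy, scipy, OpenCV 4.12 (cv2) and the standard library are available. Lean on these libraries where they do the work, as an engineer would, in place of code of your own. Each camera call takes 0.05 s, during which the arm holds its last target. There are 200 camera calls.

## Working session

There is one attempt and no reset: what is moved stays moved. The work goes in short steps, Python scripts to look and compute and a tool call to move; the robot and the scene stay as the last step left them, time stands still between calls to the robot, and variables do not carry over. Pictures are saved under pics/ and viewed, at most 10 in all, crops included, and the job is handed in when it is done.

Besides the shell and the picture viewer there is one more tool, called after ">>>" as name(argument=value, ...), one argument or row to a line, values as JSON. move_arm: Moves the arm, as the interface text tells. Its arguments: {"type":"object","properties":{"fingers":{"type":"array"},"xyz":{"type":"array"},"delta_rot":{"type":"array"},"squeeze":{"type":"number"}},"required":["fingers","xyz","delta_rot"]}

```bash
mkdir -p pics; ls; python3 - <<'E'
from plant import manip
import cv2,numpy as np
np.set_printoptions(precision=3,suppress=True)
s=manip.read_state();print(s['eef_pos'],s['orientation'],s['gripper_width'],s['time_s'])
for n in('top','scene'):
    im=manip.capture(n);cv2.imwrite(f'pics/{n}0.png',cv2.resize(im[:,:,::-1],(800,600),interpolation=cv2.INTER_CUBIC));c=manip.calibration(n);print(n,c)
E
```

```text
pics
[ 268.139 -563.796  195.44 ] [[ 0.903  0.429 -0.001]
 [ 0.429 -0.903  0.002]
 [ 0.    -0.002 -1.   ]] 86.69050307159982 0.0
top {'fovy': 44.36795439069802, 'cx': 255.57141249000597, 'cy': 192.2994769872348, 'pose': array([[  -0.013,   -0.997,    0.07 ,  417.573],
       [  -1.   ,    0.012,   -0.014,   10.689],
       [   0.013,   -0.07 ,   -0.997, 1910.741],
       [   0.   ,    0.   ,    0.   ,    1.   ]])}
scene {'fovy': 57.8044104586674, 'cx': 256.62925118823034, 'cy': 190.35265753477444, 'pose': array([[  -0.06 ,    0.722,   -0.69 , 1357.376],
       [   0.998,    0.055,   -0.03 ,   47.859],
       [   0.016,   -0.69 ,   -0.724,  871.06 ],
       [   0.   ,    0.   ,    0.   ,    1.   ]])}
```

View pics/top0.png

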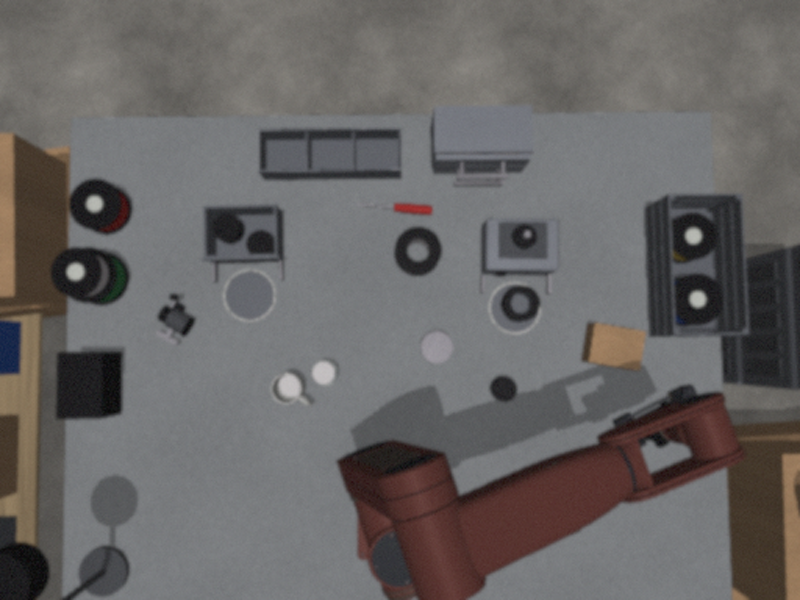

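View pics/scene0.png

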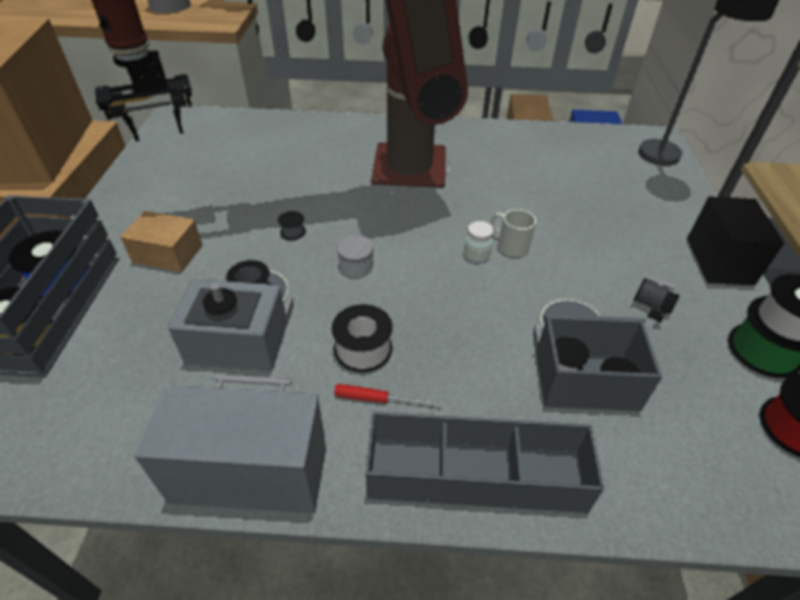

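The top view shows the feed mark at about (515,307) with the empty spool on it at (520,303). The full spool is at (418,250), the return mark at (250,295), the tin at (437,346), the jar at (323,372), the mug at (290,386), the small spool at (503,388), and the reel at (176,318). The scene view agrees. I'll enlarge the top view for precise readings.

```bash
cat > h.py <<'E'
from plant import manip
import cv2,numpy as np
np.set_printoptions(precision=1,suppress=True)
def w(name,u,v,z,c=None):
    c=c or manip.calibration(name);f=192/np.tan(np.radians(c['fovy']/2));P=c['pose']
    d=P[:3,:3]@np.array([(u-c['cx'])/f,(v-c['cy'])/f,1]);o=P[:3,3]
    return (o+d*(z-o[2])/d[2])[:2]
E
python3 - <<'E'
from h import *
im=manip.capture('top')
cr=im[125:255,120:380,::-1];cv2.imwrite('pics/crop.png',cv2.resize(cr,None,fx=3,fy=3,interpolation=cv2.INTER_CUBIC))
k=1.5625
for n,u,v,z in [('feed',515,307,0),('empty',520,303,60),('full',418,250,70),('ret',250,295,0),('tin',437,346,58),('jar',323,372,80),('mug',290,386,85),('sm',503,388,42),('reel',176,318,40),('carton',617,346,80),('drvL',362,206,10),('drvR',432,209,13)]: print(n,w('top',u/k,v/k,z))
E
```

```text
feed [ 531.3 -316.9]
empty [ 537.7 -319.5]
full [674.  -63.2]
ret [570.6 372.3]
tin [ 431.9 -108. ]
jar [371.  176.7]
mug [337.9 257.6]
sm [ 323.9 -274.4]
reel [511.1 551.8]
carton [ 426.1 -555.7]
drvL [799.7  79. ]
drvR [ 789.3 -103.6]
```

View pics/crop.png

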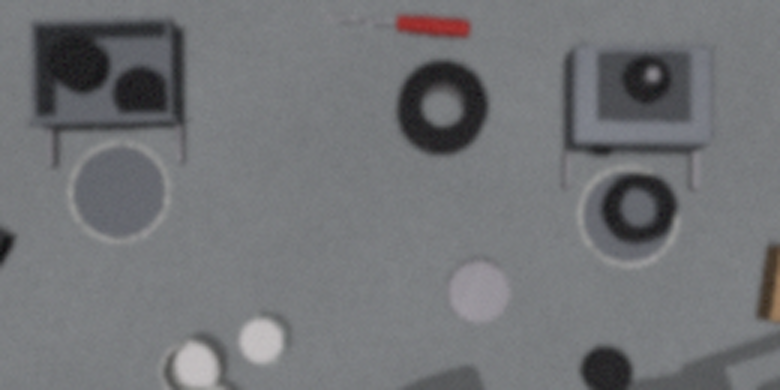

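The crop gives these centres: return mark (119.5,191.5), feed mark (628.5,216.5), empty spool (639,207.5), full spool (442.5,107). The gripper goes over the empty spool first, tool x along world x, fingers part open so they cage the bore.

>>> move_arm(
  fingers=[0.78, 0.78, 0.78, 0.78, 0.78, 0.78, 0.78, 0.78, 0.78, 0.78, 0.78, 0.78],
  xyz=[
    [0.035, -0.0105, 0],
    [0.07, -0.021, 0],
    [0.105, -0.0315, 0],
    [0.14, -0.042, 0],
    [0.175, -0.0525, 0],
    [0.21, -0.063, 0],
    [0.245, -0.0735, 0],
    [0.28, -0.084, 0],
    [0.315, -0.0945, 0],
    [0.3485, -0.1045, 0],
    [0.3485, -0.1045, 0],
    [0.3485, -0.1045, 0],
  ],
  delta_rot=[
    [0, 0, 0.5],
    [0, 0, 1],
    [0, 0, 1.5],
    [0, 0, 2],
    [0, 0, 2.5],
    [0, 0, 3],
    [0, 0, 3.5],
    [0, 0, 4],
    [0, 0, 4.23],
    [0, 0, 4.23],
    [0, 0, 4.23],
    [0, 0, 4.23],
  ],
  squeeze=5,
)

```text
time_s: 1.65
eef_pos: [537.8, -320.6, 196.2]
orientation: [[1.0, 0.001, -0.001], [0.001, -1.0, 0.0], [-0.001, -0.0, -1.0]]
ft_force: [-0.6, -0.9, 0.2]
gripper_width: 19.3
grasp_force: 0.0
```

```bash
python3 - <<'E'
from h import *
for n,u,v,z in [('feed',628.5,216.5,0),('empty',639,207.5,60),('full',442.5,107,70),('ret',119.5,191.5,0)]: print(n,w('top',120+(u-1)/3,125+(v-1)/3,z))
s=manip.read_state();print(s['eef_pos'],s['orientation'],s['gripper_width'],s['joints'],s['time_s'])
c=manip.calibration('wrist');im=manip.capture('wrist');cv2.imwrite('pics/w1.png',im[:,:,::-1]);np.save('c1.npy',c,allow_pickle=True)
im=manip.capture('top');cv2.imwrite('pics/t1.png',im[:,:,::-1])
E
```

```text
feed [ 529.9 -315.1]
empty [ 538. -319.]
full [672.7 -61.8]
ret [571.9 374.3]
[ 537.8 -320.6  196.2] [[ 1.  0. -0.]
 [ 0. -1.  0.]
 [-0. -0. -1.]] 19.268290635749498 [-0.7  0.2  1.5 -0.   1.4  0.9] 1.65
```

View pics/w1.png

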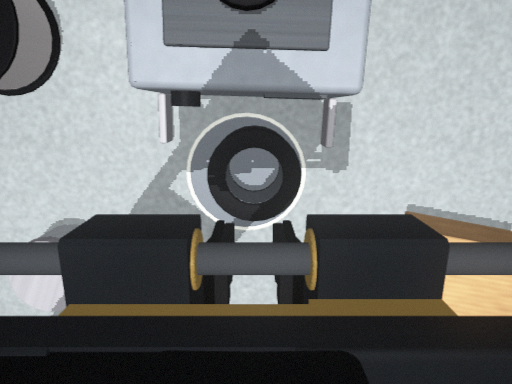

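The wrist view shows the spool's top flange at columns 207–302 and rows 125–222, and the mark ring at columns 187–306 and rows 112–230. The fingers sit just below it at column ~255.

```bash
python3 - <<'E'
from h import *
c=np.load('c1.npy',allow_pickle=True).item();print(c['pose'],c['fovy'])
print('empty',w('wrist',254.5,173.5,60,c),'feed',w('wrist',246.5,171,0,c))
print('guide inner front corners', w('wrist',172,141,30,c),w('wrist',323,146,30,c))
E
```

```text
[[   0.    -1.    -0.2  603.4]
 [  -1.    -0.     0.  -320.7]
 [  -0.     0.2   -1.   383.7]
 [   0.     0.     0.     1. ]] 58.721421016356366
empty [ 541.4 -321.9] feed [ 532.8 -312.9]
guide inner front corners [ 569.5 -237. ] [ 564.6 -392.7]
```

>>> move_arm(
  fingers=[0.78, 0.78, 0.78, 0.78, 0.78, 0.78, 0.78, 0.78, 0.78, 0.78],
  xyz=[
    [0.002, 0, 0.04],
    [0.002, 0, 0.08],
    [0.002, 0, 0.11],
    [0.002, 0, 0.125],
    [0.002, 0, 0.135],
    [0.002, 0, 0.145],
    [0.002, 0, 0.155],
    [0.002, 0, 0.165],
    [0.002, 0, 0.176],
    [0.002, 0, 0.176],
  ],
  delta_rot=[
    [0, 0, 0],
    [0, 0, 0],
    [0, 0, 0],
    [0, 0, 0],
    [0, 0, 0],
    [0, 0, 0],
    [0, 0, 0],
    [0, 0, 0],
    [0, 0, 0],
    [0, 0, 0],
  ],
)

```text
time_s: 3.0
eef_pos: [539.4, -319.7, 19.1]
orientation: [[1.0, 0.001, -0.002], [0.001, -1.0, 0.002], [-0.002, -0.002, -1.0]]
ft_force: [-0.2, 1.3, 0.9]
gripper_width: 19.5
grasp_force: 0.0
```

>>> move_arm(
  fingers=[0.78, 0.78, 0.78, 0.78, 0.78, 0.78, 0.78, 0.78, 0.78, 0.78, 0.78, 0.78, 0.78, 0.78, 0.78, 0.78, 0.78, 0.78, 0.78, 0.78],
  xyz=[
    [-0.006, 0, 0],
    [-0.016, 0, 0],
    [-0.028, 0, 0],
    [-0.038, -0.002, 0],
    [-0.041, -0.01, 0],
    [-0.041, -0.022, 0],
    [-0.041, -0.036, 0],
    [-0.04, -0.05, 0],
    [-0.04, -0.064, 0],
    [-0.039, -0.078, 0],
    [-0.038, -0.092, 0],
    [-0.036, -0.106, 0],
    [-0.034, -0.118, 0],
    [-0.027, -0.13, 0],
    [-0.02, -0.142, 0],
    [-0.013, -0.154, 0],
    [-0.006, -0.166, 0],
    [0.001, -0.178, 0],
    [0.005, -0.19, 0],
    [0.006, -0.2, 0],
  ],
  delta_rot=[
    [0, 0, 0],
    [0, 0, 0],
    [0, 0, 0],
    [0, 0, 0],
    [0, 0, 0],
    [0, 0, 0],
    [0, 0, 0],
    [0, 0, 0],
    [0, 0, 0],
    [0, 0, 0],
    [0, 0, 0],
    [0, 0, 0],
    [0, 0, 0],
    [0, 0, 0],
    [0, 0, 0],
    [0, 0, 0],
    [0, 0, 0],
    [0, 0, 0],
    [0, 0, 0],
    [0, 0, 0],
  ],
)

```text
time_s: 5.5
eef_pos: [546.4, -119.6, 20.6]
orientation: [[1.0, 0.001, 0.0], [0.001, -1.0, -0.0], [0.0, 0.0, -1.0]]
ft_force: [0.1, -0.8, -0.2]
gripper_width: 18.9
grasp_force: 0.3
```

>>> move_arm(
  fingers=[0.78, 0.78, 0.78, 0.78, 0.78, 0.78, 0.78, 0.78, 0.78, 0.78, 0.78, 0.78, 0.78, 0.78, 0.78, 0.78, 0.78, 0.78, 0.78, 0.78],
  xyz=[
    [-0.001, -0.014, 0],
    [-0.002, -0.03, 0],
    [-0.003, -0.046, 0],
    [-0.004, -0.062, 0],
    [-0.005, -0.078, 0],
    [-0.006, -0.094, 0],
    [-0.006, -0.11, 0],
    [-0.006, -0.126, 0],
    [-0.006, -0.142, 0],
    [-0.006, -0.158, 0],
    [-0.006, -0.174, 0],
    [-0.006, -0.19, 0],
    [-0.006, -0.206, 0],
    [-0.006, -0.222, 0],
    [-0.006, -0.238, 0],
    [-0.006, -0.254, 0],
    [-0.006, -0.27, 0],
    [-0.006, -0.286, 0],
    [-0.006, -0.302, 0],
    [-0.006, -0.318, 0],
  ],
  delta_rot=[
    [0, 0, 0],
    [0, 0, 0],
    [0, 0, 0],
    [0, 0, 0],
    [0, 0, 0],
    [0, 0, 0],
    [0, 0, 0],
    [0, 0, 0],
    [0, 0, 0],
    [0, 0, 0],
    [0, 0, 0],
    [0, 0, 0],
    [0, 0, 0],
    [0, 0, 0],
    [0, 0, 0],
    [0, 0, 0],
    [0, 0, 0],
    [0, 0, 0],
    [0, 0, 0],
    [0, 0, 0],
  ],
)

```text
time_s: 8.0
eef_pos: [539.8, 198.6, 20.5]
orientation: [[1.0, 0.001, -0.0], [0.001, -1.0, 0.0], [-0.0, -0.0, -1.0]]
ft_force: [-0.0, -0.3, -0.2]
gripper_width: 19.1
grasp_force: 0.5
```

>>> move_arm(
  fingers=[0.78, 0.78, 0.78, 0.78, 0.78, 0.78, 0.78, 0.78, 0.78, 0.78, 0.78, 0.78, 0.78, 0.78, 0.78, 0.78, 0.78, 0.78, 0.78],
  xyz=[
    [0, -0.016, 0],
    [0, -0.032, 0],
    [0, -0.048, 0],
    [0, -0.064, 0],
    [0, -0.08, 0],
    [0, -0.096, 0],
    [0, -0.112, 0],
    [0, -0.128, 0],
    [0, -0.144, 0],
    [0, -0.158, 0],
    [0.001, -0.168, 0],
    [0.004, -0.174, 0],
    [0.01, -0.176, 0],
    [0.017, -0.176, 0],
    [0.024, -0.176, 0],
    [0.03, -0.176, 0],
    [0.033, -0.176, 0],
    [0.033, -0.176, 0],
    [0.033, -0.176, 0],
  ],
  delta_rot=[
    [0, 0, 0],
    [0, 0, 0],
    [0, 0, 0],
    [0, 0, 0],
    [0, 0, 0],
    [0, 0, 0],
    [0, 0, 0],
    [0, 0, 0],
    [0, 0, 0],
    [0, 0, 0],
    [0, 0, 0],
    [0, 0, 0],
    [0, 0, 0],
    [0, 0, 0],
    [0, 0, 0],
    [0, 0, 0],
    [0, 0, 0],
    [0, 0, 0],
    [0, 0, 0],
  ],
)

```text
time_s: 10.38
eef_pos: [572.6, 373.6, 20.6]
orientation: [[1.0, 0.001, 0.0], [0.001, -1.0, 0.0], [0.0, -0.0, -1.0]]
ft_force: [-0.5, -0.1, 0.2]
gripper_width: 19.2
grasp_force: 0.0
```

>>> move_arm(
  fingers=[0.85, 0.85, 0.85, 0.85, 0.85, 0.85, 0.85, 0.85, 0.85, 0.85, 0.85],
  xyz=[
    [0, 0, 0],
    [-0.001, 0, 0],
    [-0.001, 0, -0.01],
    [-0.001, 0, -0.02],
    [-0.001, 0, -0.035],
    [-0.001, 0, -0.05],
    [-0.001, 0, -0.08],
    [-0.001, 0, -0.12],
    [-0.001, 0, -0.16],
    [-0.001, 0, -0.18],
    [-0.001, 0, -0.18],
  ],
  delta_rot=[
    [0, 0, 0],
    [0, 0, 0],
    [0, 0, 0],
    [0, 0, 0],
    [0, 0, 0],
    [0, 0, 0],
    [0, 0, 0],
    [0, 0, 0],
    [0, 0, 0],
    [0, 0, 0],
    [0, 0, 0],
  ],
)

```text
time_s: 11.75
eef_pos: [572.7, 374.1, 202.9]
orientation: [[1.0, 0.001, 0.004], [0.001, -1.0, 0.002], [0.004, -0.002, -1.0]]
ft_force: [1.0, -0.4, -0.6]
gripper_width: 13.3
grasp_force: 0.0
```

```bash
python3 - <<'E'
from h import *
s=manip.read_state();print(s['eef_pos'],s['time_s'])
c=manip.calibration('wrist');im=manip.capture('wrist');np.save('c2.npy',c,allow_pickle=True)
cv2.imwrite('pics/w2.png',cv2.resize(im[80:260,130:380,::-1],None,fx=3,fy=3,interpolation=cv2.INTER_CUBIC))
E
```

```text
[572.7 374.1 202.9] 11.75
```

View pics/w2.png

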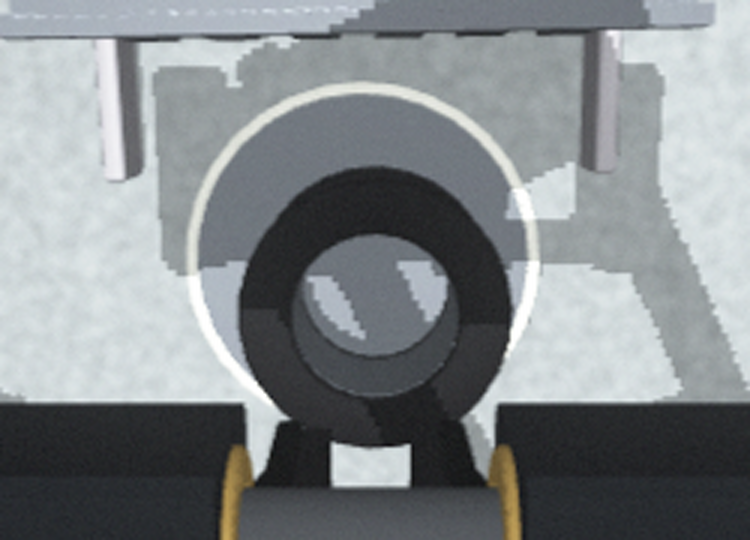

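The crop shows the spool flange centred at (375.5,306) and the ring at columns 188–540 with its top at 82, which puts its centre near (364,257). The parallax still has to be worked out.

```bash
python3 - <<'E'
from h import *
c=np.load('c2.npy',allow_pickle=True).item()
g=lambda u,v,z:w('wrist',130+(u-1)/3,80+(v-1)/3,z,c)
print('spool',g(375.5,306,60),'l/r',g(239,306,60),g(512,306,60),'t/b',g(375.5,166,60),g(375.5,446,60))
print('ring top',g(364,82,0),'l,r',g(188,257,0),g(540,257,0))
print('guides',g(140,178,0),g(588,170,0),g(128,178,30),g(598,168,30))
E
```

```text
spool [567.4 372.7] l/r [567.4 417.7] [567.5 327.6] t/b [613.1 372.8] [518.6 372.6]
ring top [639.4 377. ] l,r [573.9 444.8] [574.1 309.2]
guides [604.1 461.8] [607.3 292.4] [606.6 459.2] [610.3 295.2]
```

The spool reads about (−5,−4) mm off the ring centre. That is within tolerance, but a small nudge will add margin.

>>> move_arm(
  fingers=[0.78, 0.78, 0.78, 0.78, 0.78, 0.78, 0.78, 0.78, 0.78, 0.78, 0.78, 0.78, 0.78, 0.78],
  xyz=[
    [-0.003, 0.001, 0.04],
    [-0.003, 0.001, 0.08],
    [-0.003, 0.001, 0.11],
    [-0.003, 0.001, 0.125],
    [-0.003, 0.001, 0.14],
    [-0.003, 0.001, 0.155],
    [-0.003, 0.001, 0.17],
    [-0.003, 0.001, 0.18],
    [-0.003, 0.001, 0.18],
    [0, -0.001, 0.18],
    [0.002, -0.003, 0.18],
    [0.003, -0.004, 0.18],
    [0.003, -0.004, 0.18],
    [0.003, -0.004, 0.18],
  ],
  delta_rot=[
    [0, 0, 0],
    [0, 0, 0],
    [0, 0, 0],
    [0, 0, 0],
    [0, 0, 0],
    [0, 0, 0],
    [0, 0, 0],
    [0, 0, 0],
    [0, 0, 0],
    [0, 0, 0],
    [0, 0, 0],
    [0, 0, 0],
    [0, 0, 0],
    [0, 0, 0],
  ],
)

```text
time_s: 13.55
eef_pos: [574.8, 377.7, 20.7]
orientation: [[1.0, 0.001, 0.0], [0.001, -1.0, 0.0], [0.0, -0.0, -1.0]]
ft_force: [0.2, 0.4, 0.1]
gripper_width: 19.3
grasp_force: 0.0
```

>>> move_arm(
  fingers=[0.85, 0.85, 0.85, 0.85, 0.85, 0.85, 0.85, 0.85, 0.85, 0.85, 0.85],
  xyz=[
    [0, 0, 0],
    [-0.002, 0.001, 0],
    [-0.002, 0.001, -0.01],
    [-0.002, 0.001, -0.02],
    [-0.002, 0.001, -0.035],
    [-0.002, 0.001, -0.05],
    [-0.002, 0.001, -0.08],
    [-0.002, 0.001, -0.12],
    [-0.002, 0.001, -0.16],
    [-0.002, 0.001, -0.18],
    [-0.002, 0.001, -0.18],
  ],
  delta_rot=[
    [0, 0, 0],
    [0, 0, 0],
    [0, 0, 0],
    [0, 0, 0],
    [0, 0, 0],
    [0, 0, 0],
    [0, 0, 0],
    [0, 0, 0],
    [0, 0, 0],
    [0, 0, 0],
    [0, 0, 0],
  ],
)

```text
time_s: 14.92
eef_pos: [573.7, 377.1, 202.9]
orientation: [[1.0, 0.001, 0.004], [0.001, -1.0, 0.002], [0.004, -0.002, -1.0]]
ft_force: [-0.6, 0.5, 0.1]
gripper_width: 13.0
grasp_force: 0.0
```

```bash
python3 - <<'E'
from h import *
c=manip.calibration('wrist');im=manip.capture('wrist');np.save('c3.npy',c,allow_pickle=True)
a=cv2.resize(im[80:260,130:380,::-1],None,fx=3,fy=3,interpolation=cv2.INTER_CUBIC)
cv2.imwrite('pics/w3.png',a)
E
```

```text
(no output)
```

View pics/w3.png

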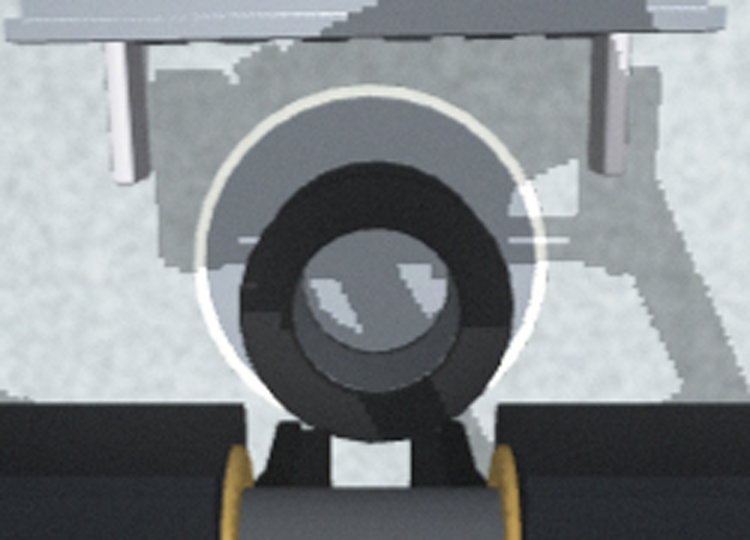

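The spool is now centred within about 2–3 mm: its flange is at (375.5,301) and the ring's tick line is at row 240. Now the full spool, estimated at (674,−63).

>>> move_arm(
  fingers=[0.9, 0.9, 0.9, 0.9, 0.9, 0.9, 0.9, 0.9, 0.9, 0.9, 0.9, 0.9, 0.9, 0.9],
  xyz=[
    [0.004, 0.02, 0],
    [0.012, 0.055, 0],
    [0.022, 0.095, 0],
    [0.031, 0.135, 0],
    [0.04, 0.175, 0],
    [0.05, 0.215, 0],
    [0.059, 0.255, 0],
    [0.068, 0.295, 0],
    [0.077, 0.335, 0],
    [0.086, 0.375, 0],
    [0.094, 0.41, 0],
    [0.101, 0.44, 0],
    [0.101, 0.44, 0],
    [0.101, 0.44, 0],
  ],
  delta_rot=[
    [0, 0, 0],
    [0, 0, 0],
    [0, 0, 0],
    [0, 0, 0],
    [0, 0, 0],
    [0, 0, 0],
    [0, 0, 0],
    [0, 0, 0],
    [0, 0, 0],
    [0, 0, 0],
    [0, 0, 0],
    [0, 0, 0],
    [0, 0, 0],
    [0, 0, 0],
  ],
)

```text
time_s: 16.73
eef_pos: [672.8, -63.5, 198.9]
orientation: [[1.0, 0.0, -0.003], [0.0, -1.0, 0.001], [-0.003, -0.001, -1.0]]
ft_force: [-0.3, 0.4, -0.2]
gripper_width: 9.0
grasp_force: 0.0
```

```bash
python3 - <<'E'
from h import *
c=manip.calibration('wrist');im=manip.capture('wrist');np.save('c4.npy',c,allow_pickle=True)
a=cv2.resize(im[80:260,130:380,::-1],None,fx=3,fy=3,interpolation=cv2.INTER_CUBIC)
cv2.imwrite('pics/w4.png',a)
E
```

```text
(no output)
```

View pics/w4.png

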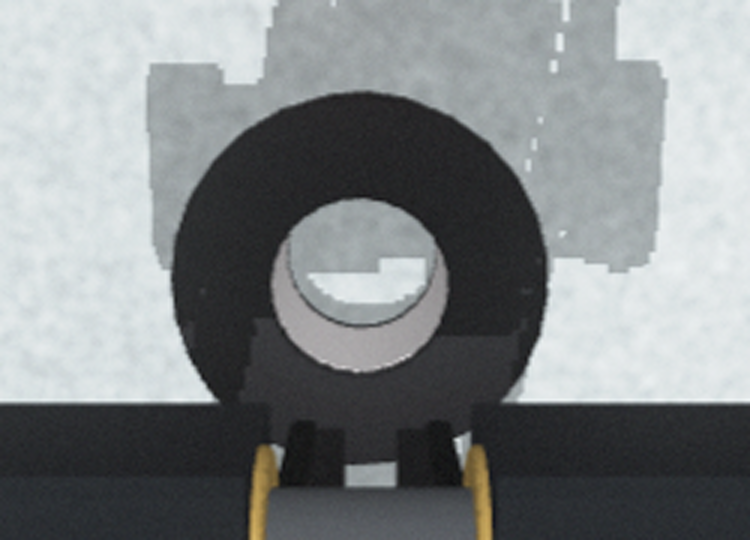

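The full spool's bore is centred at (359.5,285) and its flange at (360,278).

```bash
python3 - <<'E'
from h import *
c=np.load('c4.npy',allow_pickle=True).item()
g=lambda u,v,z:w('wrist',130+(u-1)/3,80+(v-1)/3,z,c)
print('bore t/b/l/r',g(360,198,70),g(360,372,70),g(271,285,70),g(448,285,70))
print('flange',g(360,91,70),g(360,465,70))
E
```

```text
bore t/b/l/r [703.8 -60.2] [648.  -60.1] [676.5 -32.1] [676.5 -87.8]
flange [735.8 -60.3] [616.2 -60. ]
```

>>> move_arm(
  fingers=[0.9, 0.9, 0.9, 0.9, 0.9, 0.9, 0.9, 0.9, 0.9, 0.85, 0.8, 0.78, 0.78],
  xyz=[
    [0.002, -0.003, 0.04],
    [0.002, -0.003, 0.08],
    [0.002, -0.003, 0.105],
    [0.002, -0.003, 0.12],
    [0.002, -0.003, 0.135],
    [0.002, -0.003, 0.15],
    [0.002, -0.003, 0.165],
    [0.002, -0.003, 0.178],
    [0.002, -0.003, 0.178],
    [0.002, -0.003, 0.178],
    [0.002, -0.003, 0.178],
    [0.002, -0.003, 0.178],
    [0.002, -0.003, 0.178],
  ],
  delta_rot=[
    [0, 0, 0],
    [0, 0, 0],
    [0, 0, 0],
    [0, 0, 0],
    [0, 0, 0],
    [0, 0, 0],
    [0, 0, 0],
    [0, 0, 0],
    [0, 0, 0],
    [0, 0, 0],
    [0, 0, 0],
    [0, 0, 0],
    [0, 0, 0],
  ],
)

```text
time_s: 18.4
eef_pos: [676.2, -60.4, 22.9]
orientation: [[1.0, 0.001, 0.001], [0.001, -1.0, -0.0], [0.001, 0.0, -1.0]]
ft_force: [0.4, 0.0, -0.2]
gripper_width: 18.6
grasp_force: 0.0
```

>>> move_arm(
  fingers=[0.78, 0.78, 0.78, 0.78, 0.78, 0.78, 0.78, 0.78, 0.78, 0.78, 0.78, 0.78, 0.78, 0.78, 0.78, 0.78, 0.78, 0.78, 0.78, 0.78],
  xyz=[
    [-0.006, 0.003, 0],
    [-0.017, 0.008, 0],
    [-0.03, 0.015, 0],
    [-0.043, 0.022, 0],
    [-0.056, 0.029, 0],
    [-0.07, 0.037, 0],
    [-0.083, 0.045, 0],
    [-0.095, 0.053, 0],
    [-0.105, 0.061, 0],
    [-0.114, 0.07, 0],
    [-0.122, 0.079, 0],
    [-0.13, 0.088, 0],
    [-0.138, 0.097, 0],
    [-0.146, 0.106, 0],
    [-0.154, 0.115, 0],
    [-0.162, 0.124, 0],
    [-0.17, 0.133, 0],
    [-0.178, 0.142, 0],
    [-0.186, 0.151, 0],
    [-0.192, 0.158, 0],
  ],
  delta_rot=[
    [0, 0, 0],
    [0, 0, 0],
    [0, 0, 0],
    [0, 0, 0],
    [0, 0, 0],
    [0, 0, 0],
    [0, 0, 0],
    [0, 0, 0],
    [0, 0, 0],
    [0, 0, 0],
    [0, 0, 0],
    [0, 0, 0],
    [0, 0, 0],
    [0, 0, 0],
    [0, 0, 0],
    [0, 0, 0],
    [0, 0, 0],
    [0, 0, 0],
    [0, 0, 0],
    [0, 0, 0],
  ],
)

```text
time_s: 20.9
eef_pos: [483.6, -219.0, 22.5]
orientation: [[1.0, 0.001, -0.0], [0.001, -1.0, 0.0], [-0.0, -0.0, -1.0]]
ft_force: [3.3, 3.7, 2.4]
gripper_width: 19.2
grasp_force: 2.1
```

>>> move_arm(
  fingers=[0.78, 0.78, 0.78, 0.78, 0.78, 0.78, 0.78, 0.78, 0.78, 0.78, 0.78, 0.78, 0.78, 0.78, 0.78, 0.78],
  xyz=[
    [0, 0.01, 0],
    [0, 0.022, 0],
    [0.001, 0.035, 0],
    [0.003, 0.048, 0],
    [0.006, 0.06, 0],
    [0.01, 0.072, 0],
    [0.015, 0.083, 0],
    [0.021, 0.092, 0],
    [0.028, 0.097, 0],
    [0.035, 0.098, 0],
    [0.041, 0.098, 0],
    [0.046, 0.098, 0],
    [0.049, 0.098, 0],
    [0.049, 0.098, 0],
    [0.049, 0.098, 0],
    [0.049, 0.098, 0],
  ],
  delta_rot=[
    [0, 0, 0],
    [0, 0, 0],
    [0, 0, 0],
    [0, 0, 0],
    [0, 0, 0],
    [0, 0, 0],
    [0, 0, 0],
    [0, 0, 0],
    [0, 0, 0],
    [0, 0, 0],
    [0, 0, 0],
    [0, 0, 0],
    [0, 0, 0],
    [0, 0, 0],
    [0, 0, 0],
    [0, 0, 0],
  ],
)

```text
time_s: 22.9
eef_pos: [533.5, -316.5, 22.8]
orientation: [[1.0, 0.001, 0.001], [0.001, -1.0, -0.0], [0.001, 0.0, -1.0]]
ft_force: [0.4, -0.2, -0.3]
gripper_width: 19.2
grasp_force: 0.3
```

>>> move_arm(
  fingers=[0.88, 0.88, 0.88, 0.88, 0.88, 0.88, 0.88, 0.88, 0.88, 0.88, 0.88, 0.88, 0.88],
  xyz=[
    [0, 0, 0],
    [-0.002, 0, 0],
    [-0.002, 0, 0],
    [-0.002, 0, -0.01],
    [-0.002, 0, -0.02],
    [-0.002, 0, -0.035],
    [-0.002, 0, -0.05],
    [-0.002, 0, -0.08],
    [-0.002, 0, -0.12],
    [-0.002, 0, -0.16],
    [-0.002, 0, -0.18],
    [-0.002, 0, -0.18],
    [-0.002, 0, -0.18],
  ],
  delta_rot=[
    [0, 0, 0],
    [0, 0, 0],
    [0, 0, 0],
    [0, 0, 0],
    [0, 0, 0],
    [0, 0, 0],
    [0, 0, 0],
    [0, 0, 0],
    [0, 0, 0],
    [0, 0, 0],
    [0, 0, 0],
    [0, 0, 0],
    [0, 0, 0],
  ],
)

```text
time_s: 24.52
eef_pos: [530.4, -315.8, 200.6]
orientation: [[1.0, 0.001, -0.002], [0.001, -1.0, 0.002], [-0.002, -0.002, -1.0]]
ft_force: [-0.0, 0.8, -0.9]
gripper_width: 10.7
grasp_force: 0.0
```

```bash
python3 - <<'E'
from h import *
c=manip.calibration('wrist');im=manip.capture('wrist');np.save('c5.npy',c,allow_pickle=True)
a=cv2.resize(im[80:260,130:380,::-1],None,fx=3,fy=3,interpolation=cv2.INTER_CUBIC)
cv2.imwrite('pics/w5.png',a)
E
```

```text
(no output)
```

View pics/w5.png

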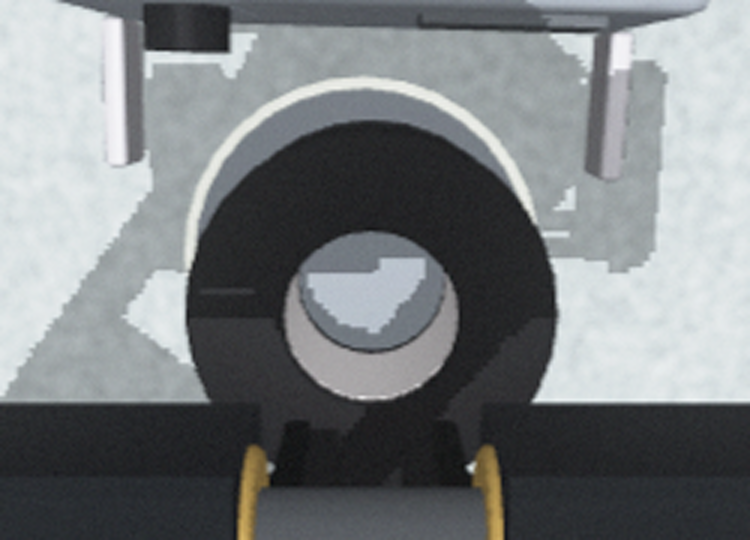

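The bore's top edge spans columns 283–459 and rows 231–401. The ring's top is at (363,77) and its left side is at column ~185. Computing the offset.

```bash
python3 - <<'E'
from h import *
c=np.load('c5.npy',allow_pickle=True).item()
g=lambda u,v,z:w('wrist',130+(u-1)/3,80+(v-1)/3,z,c)
print('bore t/b/l/r',g(371,231,70),g(371,401,70),g(283,316,70),g(459,316,70),'flange l/r/t',g(186,310,70),g(556,310,70),g(371,120,70))
print('ring top',g(363,77,0),'left',g(185,257,0),'arc right',g(536,221,0),'arc pt',g(250,118,0))
# circle centre with r=68 from arc points
from scipy.optimize import least_squares
P=np.array([g(*p,0) for p in [(185,257),(192,212),(215,163),(250,118),(300,88),(363,77),(430,89),(480,121),(515,165),(536,215)]])
r=least_squares(lambda q:np.hypot(*(P-q).T)-68,[530,-315]);print(r.x,r.fun)
im=manip.capture('top');b=cv2.resize(im[95:265,95:415,::-1],None,fx=2.5,fy=2.5,interpolation=cv2.INTER_CUBIC);cv2.imwrite('pics/end.png',b)
E
```

```text
bore t/b/l/r [ 550.9 -315.7] [ 495.3 -315.8] [ 523.6 -287.7] [ 523.7 -343.8] flange l/r/t [ 525.6 -256.9] [ 525.7 -374.6] [ 584.8 -315.7]
ring top [ 597.7 -312.6] left [ 530.8 -244.3] arc right [ 544.8 -378.3] arc pt [ 582.9 -270.7]
[ 529.5 -312.8] [ 0.5 -0.3 -1.2  0.1  0.4  0.2  0.5 -0.  -0.6 -0.3]
```

View pics/end.png

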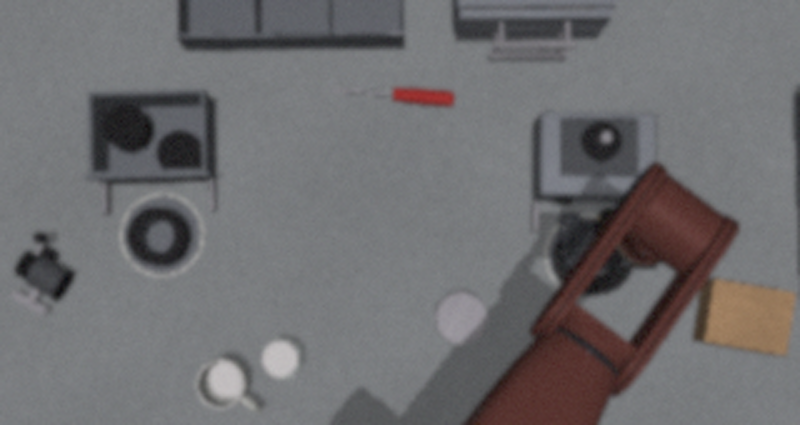

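The full spool is (−6,−3) mm off the ring centre and the bystanders look unmoved. The empty spool sits concentric on its mark. I'll nudge the full spool for margin.

>>> move_arm(
  fingers=[0.85, 0.85, 0.85, 0.85, 0.85, 0.85, 0.85, 0.85, 0.78, 0.78, 0.78, 0.78, 0.78, 0.78, 0.78, 0.78, 0.78],
  xyz=[
    [-0.004, 0, 0.04],
    [-0.004, 0, 0.08],
    [-0.004, 0, 0.105],
    [-0.004, 0, 0.12],
    [-0.004, 0, 0.135],
    [-0.004, 0, 0.15],
    [-0.004, 0, 0.165],
    [-0.004, 0, 0.178],
    [-0.004, 0, 0.178],
    [-0.004, 0, 0.178],
    [-0.001, -0.001, 0.178],
    [0.002, -0.002, 0.178],
    [0.005, -0.003, 0.178],
    [0.007, -0.004, 0.178],
    [0.007, -0.004, 0.178],
    [0.007, -0.004, 0.178],
    [0.007, -0.004, 0.178],
  ],
  delta_rot=[
    [0, 0, 0],
    [0, 0, 0],
    [0, 0, 0],
    [0, 0, 0],
    [0, 0, 0],
    [0, 0, 0],
    [0, 0, 0],
    [0, 0, 0],
    [0, 0, 0],
    [0, 0, 0],
    [0, 0, 0],
    [0, 0, 0],
    [0, 0, 0],
    [0, 0, 0],
    [0, 0, 0],
    [0, 0, 0],
    [0, 0, 0],
  ],
)

```text
time_s: 26.75
eef_pos: [538.4, -312.7, 24.7]
orientation: [[1.0, 0.001, 0.0], [0.001, -1.0, -0.0], [0.0, 0.0, -1.0]]
ft_force: [-2.8, -2.1, 2.8]
gripper_width: 19.3
grasp_force: 1.8
```

>>> move_arm(
  fingers=[0.88, 0.88, 0.88, 0.88, 0.88, 0.88, 0.88, 0.88, 0.88, 0.88, 0.88, 0.88, 0.88],
  xyz=[
    [0, 0, 0],
    [-0.004, 0, 0],
    [-0.004, 0, 0],
    [-0.004, 0, -0.01],
    [-0.004, 0, -0.02],
    [-0.004, 0, -0.035],
    [-0.004, 0, -0.05],
    [-0.004, 0, -0.08],
    [-0.004, 0, -0.12],
    [-0.004, 0, -0.16],
    [-0.004, 0, -0.18],
    [-0.004, 0, -0.18],
    [-0.004, 0, -0.18],
  ],
  delta_rot=[
    [0, 0, 0],
    [0, 0, 0],
    [0, 0, 0],
    [0, 0, 0],
    [0, 0, 0],
    [0, 0, 0],
    [0, 0, 0],
    [0, 0, 0],
    [0, 0, 0],
    [0, 0, 0],
    [0, 0, 0],
    [0, 0, 0],
    [0, 0, 0],
  ],
)

```text
time_s: 28.38
eef_pos: [533.4, -311.8, 202.6]
orientation: [[1.0, 0.001, -0.002], [0.001, -1.0, 0.002], [-0.002, -0.002, -1.0]]
ft_force: [0.4, 0.5, 0.1]
gripper_width: 10.6
grasp_force: 0.0
```

```bash
python3 - <<'E'
from h import *
c=manip.calibration('wrist');im=manip.capture('wrist');np.save('c6.npy',c,allow_pickle=True)
a=cv2.resize(im[80:260,130:380,::-1],None,fx=3,fy=3,interpolation=cv2.INTER_CUBIC)
cv2.imwrite('pics/w6.png',a)
E
```

```text
(no output)
```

View pics/w6.png

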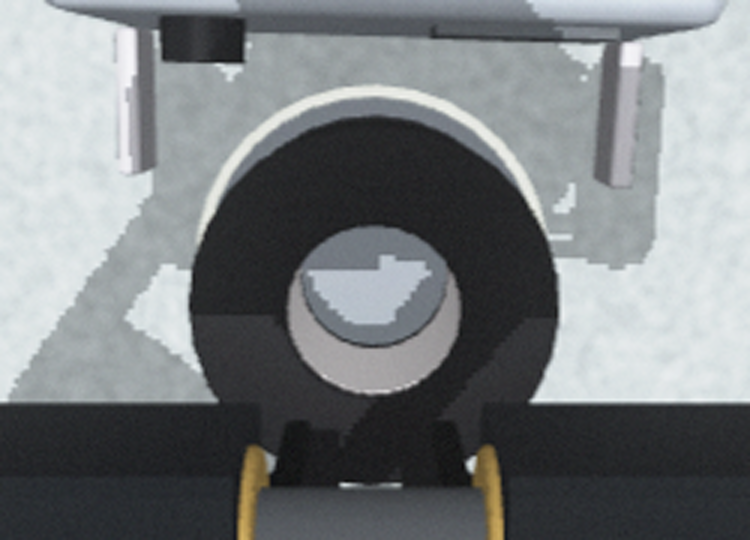

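The bore is now at (373.5,310) and the ring top at (377,85). That puts the spool at about (528.5,−312.6) against the mark at (529.5,−312.8), so it is centred within about 2 mm. The gripper is clear, so I'm handing in.

```bash
python3 -c "
from plant import manip
print(manip.finish_job())"
```

```text
the job is handed in; nothing more can be done
None
```

The job is handed in at about 28 s of the 70 s: by the last pictures the empty spool is on the return mark and the full spool on the feed mark, each centred within about 3 mm and released, and no bystander in view had moved (the verdict was not shown).

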